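Find and seat the rocking canister cover

TASK

One of the four snack canisters in the carton has a cover that is not snapped on: press down on the rim of one cover after another until you find the one that rocks, then press that cover by its middle until it is fully home and level, and end there, the fingertips still holding it firmly down as the program finishes. Only press: pull no cover up, and leave the other things on the counter where they stand.

Things in the scene. Friction and masses are not known exactly. Their poses are not given: they have to be found in the camera images.
- carton: open cardboard carton fixed on the counter, 222 x 222 mm, walls 55 mm high, 2 x 2 cells; origin at the centre of its underside, x and y along its sides, z up. In each cell a purple canister, 72 mm in diameter, fixed upright, with an identical white round cover: 76 mm in diameter, 14 mm deep, flat top but for a thin rim bead. They stand unevenly: cover tops are 122 to 131 mm above the counter
- slot1 (a point): point on the axis of the canister in the cell at carton x = -52.5, y = +52.5 mm, 125 mm above the counter: the centre of that cover's top, within 6 mm in height. Axes as the carton's. The three seated covers, pressed anywhere, only yield straight down, 1 mm for each 4 N, and spring back
- slot2 (a point): point on the axis of the canister in the cell at carton x = -52.5, y = -52.5 mm, 125 mm above the counter: the centre of that cover's top, within 6 mm in height. Axes as the carton's. Any one of the four covers may be the unseated one; the height does not tell
- slot3 (a point): point on the axis of the canister in the cell at carton x = +52.5, y = +52.5 mm, 125 mm above the counter: the centre of that cover's top, within 6 mm in height. Axes as the carton's. Any one of the four covers may be the unseated one; the height does not tell
- slot4 (a point): point on the axis of the canister in the cell at carton x = +52.5, y = -52.5 mm, 125 mm above the counter: the centre of that cover's top, within 6 mm in height. Axes as the carton's. Any one of the four covers may be the unseated one; the height does not tell
- seat (a joint): of the one unseated cover, wherever it is: how far (m) it is pressed on. 0 to 0.001 as found, 0.005 fully home, negative if pulled up. It goes home under 10 to 16 N within 8 mm of its centre and then stays; a light press near the rim only rocks it
- give (a joint): of the same cover: elastic yield (m) under a downward press, 0 when not pressed, 0.001 for each 4 N, at most 0.004; springs back
- tip_x (a joint): of the same cover: tilt (rad) about the carton's x axis; positive when its edge towards carton +y is the higher. Within 0.03 of level as found. A press of 3 N or more 20 mm or more from its centre tips it any way round, by about 0.14 (pressed edge 5 mm down, far edge 5 mm up), and it stays so when let go; 0 when the cover is home
- tip_y (a joint): of the same cover: tilt (rad) about the carton's y axis; positive when its edge towards carton +x is the lower; otherwise as tip_x
- noodle_cup: bystander: closed red and white instant-noodle cup, widest (76 mm) at the top, 94 mm tall; origin at the centre of its underside. Stands loose beside the carton
- sauce_jar: bystander: amber glass sauce jar with a brass-coloured cap, 60 mm in diameter, 115 mm tall; origin at the centre of its underside. Stands loose beside the carton
- tea_packet: bystander: green upright tea packet, 45 x 75 x 110 mm; origin at the centre of its underside. Stands loose beside the carton
Things that resemble listed ones, but are neither listed nor needed, are in the scene too. What is shaped like the part that bears seat but pink is not meant.

How it is judged:
By the outcome, as a careful person would: the job done as asked, in the order asked, and still so for the second after the job is handed in, while the arm keeps its last pose, push and grip.
It also fails if it takes over 48 s, if anything falls off the work surface, if the arm or the gripper's body presses on something with over 40 N, if the wrist force passes 120 N, or if a joint passes its speed limit or range.

ROBOT

A 6-joint arm with a two-finger parallel gripper is mounted at the origin on the work surface. World frame = base frame: x ahead of the robot, y to its left, z up, the work surface at z = 0. Lengths are in m, angles in rad, forces in N, time in s.
With the tool pointing down it reaches from about 0.4 to 0.825 m from the base axis. Payload 7 kg.
Tool frame: the origin (TCP) lies midway between the tips of the shut fingers; the grasp point (between the pads) lies arm.hold_point_z behind it (arm.hold_point_z is the distance from the TCP to the grasp point, in m); z points along the fingers, y is the line along which they close (so a half turn about z gives the same grasp; the last joint's range is limited). The gripper opens to 88 mm and grips with 3 to 60 N. Pads are 19 mm wide; open, the fingers measure 130 mm over their backs; the gripper's body (78 mm by 193 mm) begins 47 mm behind the grasp point.
Start: joints at [-0.994, 0.359, 0.012, 0, -1.224, -0.288], TCP at [0.192, -0.647, 0.227] pointing down, gripper open.
Joint ranges: [-3.07, 3.07], [-1.43, 2.12], [-1.02, 1.25], [-3.03, 1.67], [-3.05, -0], [-3.03, 3.03]. Speed limits (rad/s): [2.39, 2.39, 3.01, 3.14, 3.14, 3.14].

INTERFACE

Orientations are given as [roll, pitch, yaw] about the fixed x, y, z axes, in that order (R = Rz(yaw) Ry(pitch) Rx(roll)).
In Python, from station import arm gives the robot as it stands.
- The arm moves only by the shell command python3 -m crank 'ROWS' [OPENING] [FORCE]. ROWS is JSON, a list that holds one entry, the list of rows, each a list of 4 numbers: the shift along the tool's x, y, z in units of 25 mm (1.0 is 25 mm), then the turn about the tool's z in units of 5 degrees (1.0 is 5 degrees). A call has 1 to 12 rows; each row is the pose to reach, as a shift and turn from the pose commanded when the call began, along the tool's axes at that moment; what a row does not reach only later rows make up. A row lasts 1/8 s, in which the tool goes at most 62.5 mm and 10.7 degrees, less where a joint would pass 70% of its speed; a pose out of reach is approached as far as the arm can. A call with a gripper value outside its range is refused whole. OPENING is the closure, from 0 (fully open) to 1 (shut), set as the call begins (- or left out, the last holds). The fingers move at their own pace and stop on an object; FORCE is the grip in N (left out, the last holds). Time passes only in rows, so rows that repeat a pose let the fingers close. It gives the time, the measured TCP pose, the force, the opening and the grip force at its end, in the units of the state.
- arm.get_state(): the state, without advancing time (a new reading comes with each control period).
- arm.grab_frame(name): name is "scene" or "side" or "wrist"; returns (picture, depth): 480x640x3 uint8, red, green, blue; 480x640 float32, m along the optical axis (not along the pixel's ray), 0 where there is no reading.
- arm.get_calibration(name): a dict with "mtx" (3x3 intrinsics, pixels), "R" (3x3) and "t" (3): a world point X has camera coordinates R X + t; the wrist camera has in their place "mount" (4x4, takes a point from camera to tool coordinates, whose origin is the TCP and whose axes are the flange's). Camera axes: x right, y down, z forward; pixel columns grow to the right and rows downward; lengths in m; the calibration is good to about 2 mm. A picture is of the moment at which its call begins: read the wrist's pose just before it. get_calibration takes no time and is no camera call.
- arm.job_done(): hands the job in; it is judged then, once.
Trained networks look in the newest picture that a camera, given by its name, has taken for a name from the list of things; names that differ only in an ending like _2 or _b are one class to them, and where a whole thing is asked for, a point or a joint stands for the part that bears it (a point fixed in the world has none). Each returns a list of dicts, best first, with "score" (0 to 1); they miss things now and then, are a little off and sometimes report something else, mostly with a low value. They report only what shows in the picture. A call takes as long as a camera call. They do not tell look-alikes from the thing itself.
- arm.recognise(thing, camera): "extent" ([left, top, width, height] in pixels, round what is visible of it).
- arm.trace(thing, camera): "mask" (480x640 bool, what is visible of it) and "extent" ([left, top, width, height] in pixels, round what is visible of it).
The state is a dict: "t": time; "q": joint angles; "qd": joint speeds; "joint_efforts": joint torques, N m; "eef_pos": TCP position; "ee_rot": TCP orientation; "force": force on the tool from outside, world axes, zero at the start; "moment": the same for the moment, N m; "width": finger opening in m; "gripper_force": force on a finger pad.
Only numpy, scipy, OpenCV 4.12 (cv2) and the standard library are available. Lean on these libraries where they do the work, as an engineer would, in place of code of your own. Each camera call takes 0.05 s, during which the arm holds its last target. There are 200 camera calls.

## Working session

There is one attempt and no reset: what is moved stays moved. The work goes in short steps, Python scripts to look and compute and a shell command to move; the robot and the scene stay as the last step left them, time stands still between calls to the robot, and variables do not carry over. Pictures are saved under pics/ and viewed, at most 10 in all, crops included, and the job is handed in when it is done.

```bash
mkdir -p pics; ls; python3 - <<'E'
from station import arm
import cv2
s=arm.get_state();print(s['t'],s['eef_pos'],s['ee_rot'],s['force'],s['width'],arm.hold_point_z)
a,_=arm.grab_frame("scene");b,_=arm.grab_frame("side")
cv2.imwrite('pics/a.png',a[:,:,::-1]);cv2.imwrite('pics/b.png',b[:,:,::-1])
E
```

```text
pics
0.0 [ 0.19209502 -0.64659024  0.22564143] [ 3.13996123e+00 -1.17250863e-04 -2.85288143e+00] [ 0.0213516  -0.09273396  0.267979  ] 0.08771636681641501 0.0188
```

View pics/a.png

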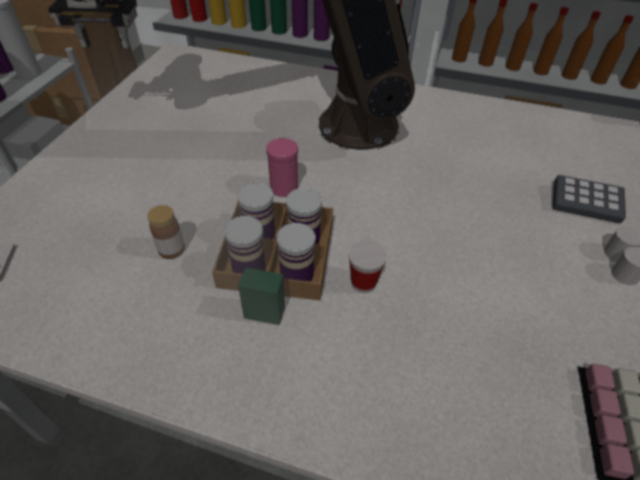

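View pics/b.png

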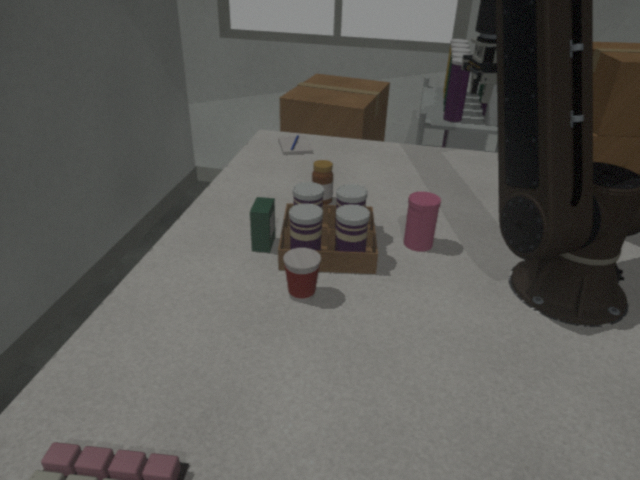

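The scene view shows the four white-covered purple canisters, with covers at about (256,197), (304,203), (244,230) and (296,240). Things that could be confused with them are the pink canister (283,165), the noodle cup's white lid (366,258) and the sauce jar (163,230). I choose the four in the carton.

```bash
cat > h.py <<'E'
import numpy as np, cv2
from station import arm
def cloud(name,d):
    c=arm.get_calibration(name);K=np.array(c['mtx']);v,u=np.mgrid[:480,:640]
    P=np.stack([(u-K[0,2])/K[0,0]*d,(v-K[1,2])/K[1,1]*d,d],-1)
    return (P-np.array(c['t']))@np.array(c['R'])
E
python3 - <<'E'
from h import *
for n in ("scene","side"):
    im,d=arm.grab_frame(n);W=cloud(n,d)
    print(n)
    for r in arm.trace("seat",n):
        m=r['mask']&(d>0);p=W[m]; z=np.percentile(p[:,2],90)
        t=p[abs(p[:,2]-z)<.006]
        print('seat',round(r['score'],2),r['extent'],len(t),t.mean(0).round(4),((t.min(0)+t.max(0))/2).round(4),z.round(3))
    for k in ("carton","noodle_cup","sauce_jar","tea_packet"):
        for r in arm.trace(k,n)[:2]:
            p=W[r['mask']&(d>0)]; lo,hi=np.percentile(p,2,0),np.percentile(p,98,0)
            print(k,round(r['score'],2),r['extent'],lo.round(3),hi.round(3))
            if k=='carton':
                q=p[(p[:,2]>.045)&(p[:,2]<.062)]
                if len(q)>5: print(cv2.minAreaRect((q[:,:2]*1000).astype(np.float32)))
    cv2.imwrite(f'pics/c_{n}.png',cv2.resize(im[170:310,200:400] if n=='scene' else im[170:310,220:420],None,fx=4,fy=4)[:,:,::-1])
E
```

```text
scene
seat 0.93 [267.7, 138.2, 30.5, 25.5] 524 [ 0.3307 -0.1134  0.1275] [ 0.3285 -0.1141  0.1274] 0.129
seat 0.76 [238.0, 179.6, 33.4, 29.8] 713 [ 0.5031 -0.1093  0.1272] [ 0.5014 -0.11    0.127 ] 0.129
carton 0.83 [212.6, 207.5, 117.4, 90.3] [ 0.42  -0.163  0.002] [0.67  0.074 0.057]
((543.10009765625, -50.20928955078125), (226.86216735839844, 221.93191528320312), 9.868955612182617)
noodle_cup 0.71 [345.7, 236.4, 40.2, 59.0] [0.521 0.119 0.   ] [0.596 0.185 0.096]
sauce_jar 0.72 [147.5, 205.1, 35.3, 57.1] [ 0.582 -0.304  0.   ] [ 0.636 -0.251  0.117]
tea_packet 0.84 [235.7, 266.5, 52.1, 58.4] [ 0.673 -0.054  0.004] [0.723 0.019 0.112]
tea_packet 0.68 [213.3, 202.5, 119.9, 98.5] [ 0.42  -0.168  0.002] [0.67  0.074 0.057]
side
seat 0.84 [404.9, 191.3, 37.7, 16.5] 422 [ 0.3281 -0.1058  0.1264] [ 0.3282 -0.1101  0.1259] 0.128
seat 0.64 [339.0, 186.2, 29.1, 15.5] 387 [ 0.5002 -0.1026  0.1262] [ 0.5008 -0.1051  0.1256] 0.128
carton 0.8 [280.1, 204.7, 98.7, 69.5] [ 0.421 -0.157  0.002] [0.664 0.08  0.058]
((543.44970703125, -46.112518310546875), (221.94476318359375, 228.05075073242188), 9.810892105102539)
noodle_cup 0.75 [282.2, 245.2, 37.7, 60.3] [0.528 0.125 0.003] [0.593 0.191 0.095]
sauce_jar 0.82 [312.6, 157.8, 19.5, 46.4] [ 0.576 -0.295  0.006] [ 0.631 -0.246  0.116]
```

View pics/c_scene.png

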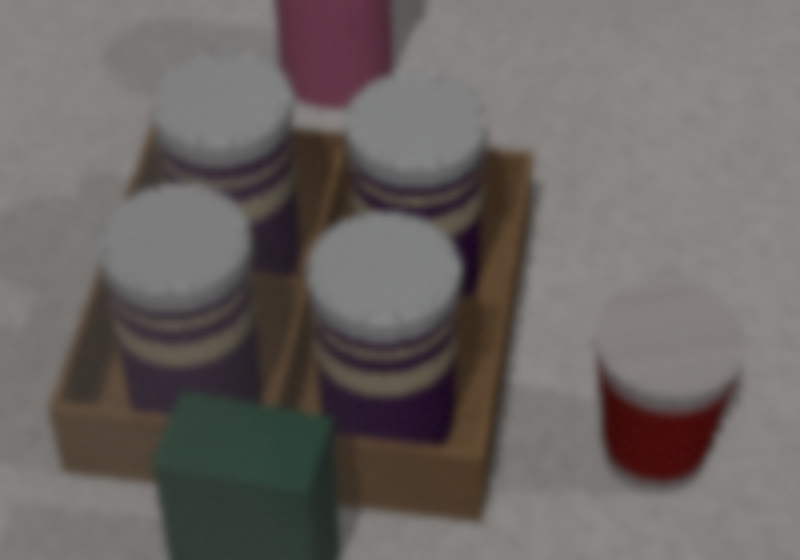

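The crop shows four white covers on purple canisters, all looking level. The pink canister stands behind them and the noodle cup to the right, so the choice holds. Next I take precise centres and plane tilts.

```bash
cat >> h.py <<'E'
C0=np.array([.543,-.048]);YAW=np.radians(9.83)
c,s=np.cos(YAW),np.sin(YAW);RC=np.array([[c,-s],[s,c]])
SL={1:(-.0525,.0525),2:(-.0525,-.0525),3:(.0525,.0525),4:(.0525,-.0525)}
CEN={k:C0+RC@np.array(v) for k,v in SL.items()}
def covers(names=("scene","side")):
    for n in names:
        im,d=arm.grab_frame(n);W=cloud(n,d);p=W[(d>0)]
        for k,ce in CEN.items():
            t=p[(np.hypot(*(p[:,:2]-ce).T)<.036)&(p[:,2]>.112)&(p[:,2]<.14)]
            if len(t)<40: print(n,k,'few');continue
            (x,y),r=cv2.minEnclosingCircle((p[(np.hypot(*(p[:,:2]-ce).T)<.047)&(p[:,2]>.116)&(p[:,2]<.14)][:,:2]*1000).astype(np.float32))
            l=(t[:,:2]-ce)@RC
            A=np.c_[l,np.ones(len(t))];i=np.ones(len(t),bool)
            for _ in range(4):
                f=np.linalg.lstsq(A[i],t[i,2],rcond=None)[0];i=abs(A@f-t[:,2])<.0025
            print(n,k,'cen',ce.round(4),'circ',round(x),round(y),round(r),'tilt_x %.3f tilt_y %.3f z %.4f n %d'%(f[1],-f[0],f[2],i.sum()))
def rows(x,y,z,yawdeg=None):
    st=arm.get_state();p=np.array(st['eef_pos']);yw=st['ee_rot'][2]
    d=np.array([x,y,z])-p
    X=np.array([np.cos(yw),np.sin(yw),0]);Y=np.array([np.sin(yw),-np.cos(yw),0])
    o=[d@X/.025,d@Y/.025,-d[2]/.025]
    if yawdeg is not None: o.append(-((yawdeg-np.degrees(yw)+180)%360-180)/5)
    return np.round(o,2)
E
python3 - <<'E'
from h import *
covers()
ce=CEN[2]; out=C0+RC@np.array([-.0525,-.0825])
print(rows(*out,.16,-170.17),out)
E
```

```text
scene 1 cen [ 0.4823 -0.0052] circ 484 -7 39 tilt_x -0.002 tilt_y 0.008 z 0.1258 n 602
scene 2 cen [ 0.5002 -0.1087] circ 501 -109 40 tilt_x -0.006 tilt_y 0.026 z 0.1274 n 593
scene 3 cen [0.5858 0.0127] circ 586 11 40 tilt_x -0.002 tilt_y 0.003 z 0.1235 n 751
scene 4 cen [ 0.6037 -0.0908] circ 605 -92 39 tilt_x -0.005 tilt_y -0.000 z 0.1283 n 724
side 1 cen [ 0.4823 -0.0052] circ 484 -2 39 tilt_x -0.000 tilt_y 0.000 z 0.1253 n 384
side 2 cen [ 0.5002 -0.1087] circ 501 -105 40 tilt_x 0.001 tilt_y 0.022 z 0.1266 n 300
side 3 cen [0.5858 0.0127] circ 587 16 40 tilt_x 0.001 tilt_y -0.002 z 0.1230 n 372
side 4 cen [ 0.6037 -0.0908] circ 605 -87 41 tilt_x -0.002 tilt_y 0.006 z 0.1275 n 300
[-17.8   15.94   2.66   1.34] [ 0.50535562 -0.13825187]
```

Cover 2 shows a slight tilt (tilt_y about 0.024) in both views, so I test it first, at its carton −x rim.

```bash
python3 - <<'E'
from h import *
p=C0+RC@np.array([-.0835,-.0525])+[.001,.0015]
print(rows(*p,.15,-170.17),p)
E
```

```text
[-16.77  17.32   3.06   1.34] [ 0.47068898 -0.1124848 ]
```

```bash
python3 -m crank '[[[-3.4,3.5,0.5,0.3],[-6.8,7,1,0.6],[-10.2,10.5,1.5,0.9],[-13.6,14,2,1.34],[-16.77,17.32,2.5,1.34],[-16.77,17.32,2.8,1.34],[-16.77,17.32,2.8,1.34],[-16.77,17.32,2.8,1.34],[-16.77,17.32,2.8,1.34],[-16.77,17.32,2.8,1.34],[-16.77,17.32,2.8,1.34],[-16.77,17.32,2.8,1.34]]]' 1 20
python3 - <<'E'
from h import *
p=C0+RC@np.array([-.0835,-.0525])+[.001,.0015]
print(rows(*p,.129,-170.17),p,arm.get_state()['eef_pos'],arm.get_state()['width'],arm.get_state()['force'])
im,d=arm.grab_frame("wrist");cv2.imwrite('pics/w.png',im[:,:,::-1])
E
```

```text
t: 2.3
eef_pos: [0.4707, -0.1125, 0.1566]
ee_rot: [-3.142, -0.0, -2.969]
force: [-0.4, -0.0, 0.0]
width: 0.0001
gripper_force: 0.0
[-0.   -0.    1.1   0.01] [ 0.47068898 -0.1124848 ] [ 0.47065471 -0.11247533  0.1566036 ] 8.805070078446664e-05 [-0.3651041  -0.03453404  0.01314377]
```

View pics/w.png

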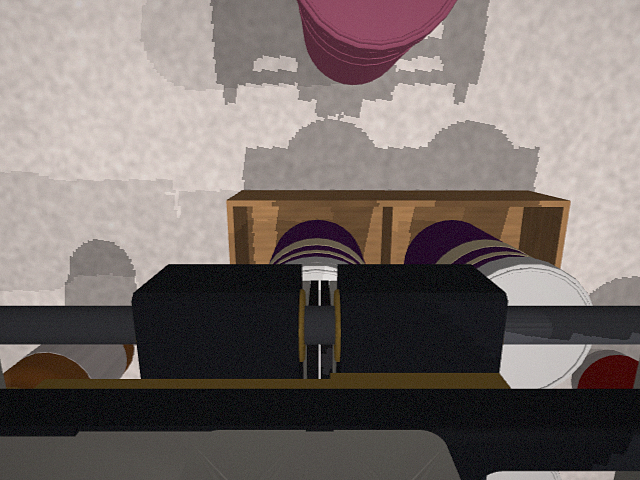

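The wrist view shows the shut, slim fingertips over the rim (320,275) of the left near cover, which is slot 2. The neighbouring cover is at (530,320) and the pink one is at the top. I press gently.

```bash
python3 -m crank '[[[0,0,0.6,0],[0,0,1.0,0],[0,0,1.1,0],[0,0,1.1,0]]]'; python3 -m crank '[[[0,0,0.05,0],[0,0,0.05,0]]]';python3 -m crank '[[[0,0,0.05,0],[0,0,0.05,0]]]';python3 -m crank '[[[0,0,0.05,0],[0,0,0.05,0]]]'
```

```text
t: 2.85
eef_pos: [0.4706, -0.1128, 0.1288]
ee_rot: [-3.142, -0.001, -2.97]
force: [-0.2, -0.6, -0.1]
width: 0.0006
gripper_force: 0.0
t: 3.1
eef_pos: [0.471, -0.1125, 0.128]
ee_rot: [-3.142, 0.001, -2.97]
force: [0.1, -0.0, 0.4]
width: 0.0005
gripper_force: 0.1
t: 3.35
eef_pos: [0.4708, -0.1126, 0.1267]
ee_rot: [-3.141, 0.0, -2.97]
force: [0.0, -0.5, 2.1]
width: 0.0003
gripper_force: 0.9
t: 3.6
eef_pos: [0.4706, -0.1126, 0.1253]
ee_rot: [-3.142, -0.0, -2.97]
force: [-1.6, 0.5, 1.4]
width: 0.0008
gripper_force: 1.2
```

```bash
python3 -m crank '[[[0,0,0.05,0],[0,0,0.05,0]]]'; python3 -m crank '[[[0,0,0.05,0],[0,0,0.05,0]]]';python3 -m crank '[[[0,0,0.05,0],[0,0,0.05,0]]]'
```

```text
t: 3.85
eef_pos: [0.4705, -0.1126, 0.1239]
ee_rot: [3.142, -0.001, -2.97]
force: [-1.7, -1.0, 2.3]
width: 0.0003
gripper_force: 1.3
t: 4.1
eef_pos: [0.4705, -0.1127, 0.1228]
ee_rot: [-3.142, -0.0, -2.97]
force: [-3.2, -0.3, 4.8]
width: 0.0007
gripper_force: 2.4
t: 4.35
eef_pos: [0.4707, -0.1126, 0.1218]
ee_rot: [-3.141, -0.0, -2.97]
force: [-4.6, 0.4, 7.8]
width: 0.0004
gripper_force: 3.9
```

About 2 N over 4 mm of travel, where a seated cover would give 16 N or more, so this cover rocks. I lift and check by camera.

```bash
python3 -m crank '[[[0,0,-0.5,0],[0,0,-1.3,0],[0,0,-1.3,0]]]' ; python3 - <<'E'
from h import *
covers()
p=C0+RC@np.array([-.0525,-.0525])+[.001,.0015]
print(rows(*p,.135,-170.17),p,arm.get_state()['force'])
im,d=arm.grab_frame("side");cv2.imwrite('pics/d.png',cv2.resize(im[170:310,220:420],None,fx=4,fy=4)[:,:,::-1])
E
```

```text
t: 4.72
eef_pos: [0.4724, -0.1123, 0.1559]
ee_rot: [-3.141, 0.004, -2.969]
force: [-0.3, -0.2, -0.1]
width: 0.0003
gripper_force: 0.0
scene 1 cen [ 0.4823 -0.0052] circ 483 -7 39 tilt_x -0.004 tilt_y -0.003 z 0.1257 n 595
scene 2 cen [ 0.5002 -0.1087] circ 502 -112 40 tilt_x -0.009 tilt_y -0.132 z 0.1274 n 506
scene 3 cen [0.5858 0.0127] circ 587 10 39 tilt_x -0.006 tilt_y -0.001 z 0.1235 n 744
scene 4 cen [ 0.6037 -0.0908] circ 605 -92 39 tilt_x -0.009 tilt_y 0.003 z 0.1282 n 722
side 1 cen [ 0.4823 -0.0052] circ 479 -2 41 tilt_x 0.002 tilt_y -0.001 z 0.1252 n 384
side 2 cen [ 0.5002 -0.1087] circ 499 -106 40 tilt_x -0.001 tilt_y -0.138 z 0.1266 n 299
side 3 cen [0.5858 0.0127] circ 586 15 39 tilt_x 0.006 tilt_y -0.003 z 0.1229 n 382
side 4 cen [ 0.6037 -0.0908] circ 606 -88 40 tilt_x 0.005 tilt_y 0.004 z 0.1276 n 299
[-1.22 -0.    0.77  0.  ] [ 0.50123386 -0.10719231] [-0.52907547 -0.24264305 -0.69192486]
```

View pics/d.png

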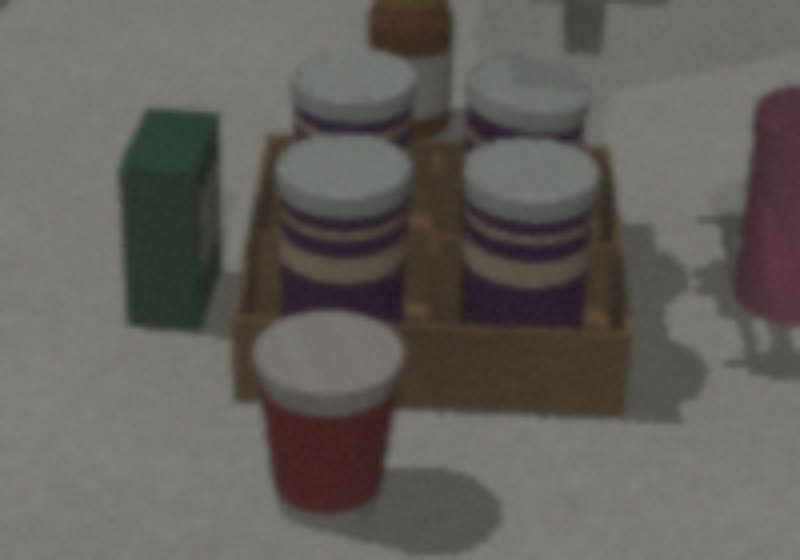

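Slot 2's cover is now tilted −0.135 and the others are unchanged, so it is the loose one. The picture shows it at upper right (527,85). I press at the middle, biased 4 mm to the low side so that the edge of the 19 mm pad meets the tilted top near the centre.

```bash
python3 -m crank '[[[-1.06,0,0,0],[-1.06,0,0,0],[-1.06,0,0.6,0],[-1.06,0,0.95,0],[-1.06,0,0.95,0]]]'; python3 -m crank '[[[0,0,0.08,0],[0,0,0.08,0]]]';python3 -m crank '[[[0,0,0.08,0],[0,0,0.08,0]]]';python3 -m crank '[[[0,0,0.08,0],[0,0,0.08,0]]]'
```

```text
t: 5.5
eef_pos: [0.4958, -0.1082, 0.1291]
ee_rot: [3.141, -0.002, -2.97]
force: [0.0, 1.1, -0.2]
width: 0.0005
gripper_force: 0.0
t: 5.75
eef_pos: [0.4969, -0.108, 0.1284]
ee_rot: [3.142, 0.0, -2.97]
force: [0.5, 0.3, -0.3]
width: 0.0003
gripper_force: 0.0
t: 6.0
eef_pos: [0.4973, -0.108, 0.1268]
ee_rot: [-3.141, 0.001, -2.969]
force: [-0.3, 1.1, 3.9]
width: 0.0001
gripper_force: 2.0
t: 6.25
eef_pos: [0.4977, -0.108, 0.1252]
ee_rot: [-3.141, 0.002, -2.969]
force: [-1.1, 0.8, 8.2]
width: 0.0004
gripper_force: 4.1
```

```bash
for i in 1; do :; done; python3 -m crank '[[[0,0,0.08,0],[0,0,0.08,0]]]'; python3 -m crank '[[[0,0,0.08,0],[0,0,0.08,0]]]';python3 -m crank '[[[0,0,0.08,0],[0,0,0.08,0]]]'
```

```text
t: 6.5
eef_pos: [0.4979, -0.108, 0.1234]
ee_rot: [-3.141, 0.002, -2.969]
force: [-1.4, 1.7, 8.6]
width: 0.0006
gripper_force: 4.3
t: 6.75
eef_pos: [0.4981, -0.1079, 0.1215]
ee_rot: [-3.141, 0.003, -2.969]
force: [-0.2, 1.3, 9.0]
width: 0.0004
gripper_force: 4.5
t: 7.0
eef_pos: [0.4983, -0.1079, 0.1198]
ee_rot: [-3.141, 0.003, -2.969]
force: [-0.9, 2.7, 12.0]
width: 0.0003
gripper_force: 6.0
```

```bash
python3 -m crank '[[[0,0,0.08,0],[0,0,0.08,0]]]'; python3 -m crank '[[[0,0,0.06,0],[0,0,0.06,0],[0,0,0.06,0]]]'; python3 - <<'E'
from h import *
covers()
E
```

```text
t: 7.25
eef_pos: [0.4984, -0.1079, 0.1186]
ee_rot: [-3.141, 0.003, -2.969]
force: [-4.6, 3.2, 18.6]
width: 0.0004
gripper_force: 9.6
t: 7.62
eef_pos: [0.4985, -0.1079, 0.1183]
ee_rot: [-3.14, 0.004, -2.968]
force: [-9.6, 5.3, 30.7]
width: 0.0003
gripper_force: 15.6
scene 1 cen [ 0.4823 -0.0052] circ 484 -7 39 tilt_x -0.007 tilt_y 0.001 z 0.1258 n 602
scene 2 cen [ 0.5002 -0.1087] circ 501 -111 39 tilt_x 0.002 tilt_y -0.003 z 0.1188 n 388
scene 3 cen [0.5858 0.0127] circ 586 11 39 tilt_x 0.001 tilt_y 0.003 z 0.1236 n 748
scene 4 cen [ 0.6037 -0.0908] circ 605 -92 39 tilt_x -0.008 tilt_y 0.002 z 0.1282 n 734
side 1 cen [ 0.4823 -0.0052] circ 482 -3 40 tilt_x 0.001 tilt_y -0.003 z 0.1252 n 381
side 2 cen [ 0.5002 -0.1087] circ 501 -106 39 tilt_x 0.009 tilt_y -0.009 z 0.1180 n 226
side 3 cen [0.5858 0.0127] circ 586 16 40 tilt_x -0.004 tilt_y -0.005 z 0.1230 n 382
side 4 cen [ 0.6037 -0.0908] circ 603 -89 40 tilt_x -0.001 tilt_y 0.002 z 0.1275 n 302
```

Cover 2 is level and 8.6 mm lower, which fits about 4.6 mm of seat travel plus the 4 mm of full give. I ease the push slightly and confirm it is steady.

```bash
python3 -m crank '[[[0,0,-0.03,0],[0,0,-0.03,0],[0,0,-0.03,0],[0,0,-0.03,0]]]'; python3 -m crank '[[[0,0,0,0],[0,0,0,0],[0,0,0,0],[0,0,0,0]]]'; python3 - <<'E'
from h import *
covers(("scene",)); s=arm.get_state();print(s['force'],s['eef_pos'])
if 16<s['force'][2]<36: print(arm.job_done())
E
```

```text
t: 8.22
eef_pos: [0.4984, -0.1079, 0.1184]
ee_rot: [-3.141, 0.004, -2.969]
force: [-7.4, 4.2, 25.6]
width: 0.0004
gripper_force: 12.4
t: 8.72
eef_pos: [0.4984, -0.1079, 0.1184]
ee_rot: [-3.141, 0.004, -2.968]
force: [-6.2, 4.3, 24.6]
width: 0.0006
gripper_force: 12.4
scene 1 cen [ 0.4823 -0.0052] circ 483 -7 39 tilt_x -0.005 tilt_y 0.005 z 0.1257 n 601
scene 2 cen [ 0.5002 -0.1087] circ 501 -111 39 tilt_x -0.004 tilt_y 0.004 z 0.1189 n 374
scene 3 cen [0.5858 0.0127] circ 587 11 39 tilt_x -0.001 tilt_y -0.003 z 0.1236 n 745
scene 4 cen [ 0.6037 -0.0908] circ 604 -92 39 tilt_x 0.001 tilt_y 0.007 z 0.1283 n 718
[-6.82670199  4.54434623 25.61502525] [ 0.49842638 -0.10791673  0.11845512]
the job is handed in; nothing more can be done
None
```

The loose cover was at slot 2, the first one I tried: its rim rocked, and I pressed its middle until it was home and level, then handed the job in at about 9 s with the fingertips still pressing down at about 25 N.

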